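# Seat a guard column in its rocking taper seat

### The job

Take the thick short column out of the rack, put its tapered steel foot into the taper sleeve of the rocking seat and push it straight down until you feel its nose come hard on the stop inside; hold it there for about a second with a firm push of 15 to 20 N, never over 25 N. Then check that the seat rocks free: tip the seated column clearly away from the robot (along the seat's own x axis), and after that clearly back towards the robot. Leave it standing upright by itself in the sleeve, and the other two columns in the rack.

Things in the scene. Friction and masses are not known exactly. Their poses are not given: they have to be found in the camera images.
- column_mid (a point): Centre (half-way up, z along its axis) of the column to seat: shortest, thickest of the three in the rack, 118 mm tall, 0.15-0.3 kg, round. Heights from this point: nose pin, diameter 12 mm, -59 to -53; steel taper foot, diameter 20 at -53 to 32 at -19; white lower cap, 38, to -5; amber tube, 34, to +35; white ribbed upper cap, 38, +35 to +59 (grip here). In any rack hole, hanging by its lower cap.
- rack: Fixed white block, 70 mm (x) by 220 mm (y) by 45 mm high, with three holes of 34 mm diameter in a row along its y axis at -70, 0 and +70 mm. Origin at the centre of the underside, on the table. On either side of the table.
- slim_a_mid (a point): Centre (half-way up) of one of the two slim bystander columns in the rack: 133 mm tall, 20 mm amber tube, 26 mm top cap, a 38 mm flange resting on the rack. Leave it in the rack.
- slim_b_mid (a point): Centre of the other slim bystander column, same shape. Leave it in the rack.
- seat: Fixed aluminium stand of the rocking seat: foot plate 130 mm (x) by 110 mm (y) by 12 mm, two upright cheeks at y = -41 and +41 mm, 62 mm high, carrying a dark steel block on a pivot parallel to y, 42 mm above the origin. Origin: centre of the underside, on the table; x points roughly away from the robot (within 0.5 rad), z up. On either side of the table.
- seat_mouth (a point): Centre of the top face of the dark steel rocker block (56 mm in x, 66 mm in y), 59 mm above the table when the block is level; turns with the block; z up out of it. A hard stop post stands deep inside the sleeve: with the nose on it, column_mid is 19 to 29 mm above this point; where exactly differs each time and cannot be seen, only felt.
- sleeve_rim (a point): Centre of the rim of the round steel sleeve in the block: outside diameter 38 mm, taper bore matching the foot, mouth 30 mm diameter, 33 mm deep; the seated column_mid is 24 to 26 mm above it. It starts 8 to 12 mm above the block's top. Pushed down with 6 N it slides along with the foot and stays where it is left; 4 to 17 mm down, the nose meets the hard stop.
- rocker (a joint): Angle of the block about the seat's y axis, rad: 0 level, positive when the seated column's top leans along the seat's +x (away from the robot), negative towards it. Centring spring, 1.3 N m/rad: about 2 N at the upper cap tips it; stops at -0.2 and +0.2. A clear tip is over 0.1 rad, about 10 mm at the upper cap; let go, it comes back upright.
- nose: Steel nose pin under the column's taper foot, 12 mm diameter, 6 mm long; origin at its lower end, 59 mm below column_mid. It must come down on the stop.
Not all that is in view belongs to the job. What is shaped like the part that bears column_mid but pink is not meant.

How it is judged:
By the outcome, as a careful person would: the job done as asked, in the order asked, and still so for the second after the job is handed in, with the robot touching nothing.
It also fails if it takes over 70 s, if anything falls off the work surface, if the arm or the gripper's body presses on something with over 40 N, if the wrist force passes 120 N, or if a joint passes its speed limit or range.

### The arm

A 6-joint arm with a two-finger parallel gripper is mounted at the origin on the work surface. World frame = base frame: x ahead of the robot, y to its left, z up, the work surface at z = 0. Lengths are in m, angles in rad, forces in N, time in s.
With the tool pointing down it reaches from about 0.35 to 0.875 m from the base axis. Payload 4.2 kg.
Tool frame: the origin (TCP) lies at the very end of the fingers, on their centre line; the grasp point (between the pads) lies 19 mm behind it; z points along the fingers, y is the direction in which the jaws open and shut (so a half turn about z gives the same grasp; the last joint's range is limited). The gripper opens to 85 mm and grips with 20 to 120 N. Pads are 22 mm wide; open, the fingers measure 114 mm over their backs; the gripper's body (76 mm by 85 mm) begins 54 mm behind the grasp point. The pads swing forward as they close: fully open they stand 13 mm farther back than shut.
Start: joints at [1.589, 0.385, 0.008, 0, -1.194, -0.259], TCP at [0.149, 0.607, 0.231] pointing down, gripper open.
Joint ranges: [-3.14, 3.14], [-1.21, 2.06], [-1.07, 1.41], [-3.16, 2.05], [-2.99, -0.16], [-3.1, 3.1]. Speed limits (rad/s): [2.79, 2.79, 3.14, 3.14, 3.14, 3.14].

### API

Orientations are given as a rotation vector (axis times angle).
In Python, from cell import get_obs, grab_frame, job_done, boxes_of gives the robot as it stands.
- The arm moves only by the tool servo_tool, never from a script. Its argument "rows" is a list of rows, each an object of numbers: "x", "y", "z": the shift along the tool's x, y, z in m; "twist": the turn about the tool's z in rad; "hand": the finger opening in m, from 0 to 0.0854. In form: [{"x": .., "y": .., "z": .., "twist": .., "hand": ..}, ...]. A call has 1 to 5 rows; each row shifts and turns the commanded pose from where the row before left it, along the tool's axes as they then stand; what a row does not reach is not made up. A row lasts 1/12 s, in which the tool goes at most 41.7 mm and 7.16 degrees, less where a joint would pass 70% of its speed; a pose out of reach is approached as far as the arm can. A call is refused whole if a number of a shift passes 0.0417 or a number of a turn 0.125, either way. A call with a gripper value outside its range is refused whole. The fingers move at their own pace and stop on an object; "grip_force" is the grip in N (left out, the last holds). Time passes only in rows, so rows that do not move let the fingers close. It gives the time, the measured TCP pose, the force and the opening at its end, in the units of the state.
- get_obs(): the state, without advancing time (a new reading comes with each control period).
- grab_frame(name): name is "side" or "top" or "wrist"; returns a dict with "image" (420x560x3 uint8, red, green, blue), "K" (3x3 intrinsics, pixels), "eye" and "attitude" of the camera in the world; the wrist camera has in their place "tool_from_camera" (4x4, takes a point from camera to tool coordinates, whose origin is the TCP and whose axes are the flange's). Camera axes: x right, y down, z forward; pixel columns grow to the right and rows downward; lengths in m; the calibration is good to about 2 mm. The wrist camera is an equidistant fisheye: a pixel r from the principal point sees the ray r / f radians off the axis. A picture is of the moment at which its call begins: read the wrist's pose just before it. There is no depth.
- job_done(): hands the job in, once; it reports no verdict.
Trained networks look in the newest picture that a camera, given by its name, has taken for a name from the list of things; names that differ only in an ending like _2 or _b are one class to them, and where a whole thing is asked for, a point or a joint stands for the part that bears it (a point fixed in the world has none). Each returns a list of dicts, best first, with "score" (0 to 1); they miss things now and then, are a little off and sometimes report something else, mostly with a low value. They report only what shows in the picture. A call takes as long as a camera call. They do not tell look-alikes from the thing itself.
- boxes_of(camera, query): "position" ([column, row] in pixels, amid what is visible of it).
The state is a dict: "clock": time; "joint_pos": joint angles; "qd": joint speeds; "joint_efforts": joint torques, N m; "ee_pos": TCP position; "eef_rot": TCP orientation; "wrist_force": force on the tool from outside, world axes, zero at the start; "ft_torque": the same for the moment, N m; "grip_width": finger opening in m.
Only numpy, scipy, OpenCV 4.12 (cv2) and the standard library are available. Lean on these libraries where they do the work, as an engineer would, in place of code of your own. Each camera call takes 0.05 s, during which the arm holds its last target. There are 200 camera calls.

## Working session

There is one attempt and no reset: what is moved stays moved. The work goes in short steps, Python scripts to look and compute and a tool call to move; the robot and the scene stay as the last step left them, time stands still between calls to the robot, and variables do not carry over. Pictures are saved under pics/ and viewed, about 8 in all and at most 12, crops included, and the job is handed in when it is done.

Besides the shell and the picture viewer there is one more tool, called as name([rows], argument=value, ...), one row to a line, values as JSON. servo_tool: Moves the arm, as the interface text tells. Its arguments: {"type":"object","properties":{"rows":{"type":"array","items":{"type":"object","properties":{"x":{"type":"number"},"y":{"type":"number"},"z":{"type":"number"},"twist":{"type":"number"},"hand":{"type":"number"}}}},"grip_force":{"type":"number"}},"required":["rows"]}

```bash
mkdir -p pics; ls; cat > h.py <<'E'
import numpy as np, cv2
from scipy.spatial.transform import Rotation as R
from cell import get_obs, grab_frame, job_done, boxes_of
E
python3 - <<'E'
from h import *
o=get_obs();print(o)
for n in("top","side"):
    f=grab_frame(n);print(n,f["K"],f["eye"],f["attitude"])
    cv2.imwrite(f"pics/{n}0.png",f["image"][:,:,::-1])
    for q in("column_mid","slim_a_mid","rack","seat","seat_mouth","sleeve_rim"):
        print(q,[(np.round(d["position"]),round(d["score"],2)) for d in boxes_of(n,q)][:5])
E
```

```text
pics
{'clock': 0.0, 'joint_pos': array([ 1.58792007e+00,  3.85551026e-01,  6.01220429e-03, -3.60502533e-04,
       -1.19401700e+00, -2.58601467e-01]), 'qd': array([-0.00060544, -0.00044483,  0.00044434,  0.0012096 , -0.00053239,
       -0.00134324]), 'joint_efforts': array([ 1.27047926e+00, -3.92272067e+01,  1.92795235e+01,  4.12069649e+00,
       -5.79540545e-03, -5.11309395e-06]), 'ee_pos': array([0.14934514, 0.6060279 , 0.23000551]), 'eef_rot': array([ 3.11593730e+00, -3.78264013e-01,  7.43505783e-05]), 'wrist_force': array([-0.46513662, -0.71211412, -1.20009434]), 'ft_torque': array([-0.01207862, -0.00318906,  0.01815816]), 'grip_width': 0.08513860718583761}
top [[388.73421553   0.         280.1338435 ]
 [  0.         388.73421553 210.53722956]
 [  0.           0.           1.        ]] [ 0.42462043 -0.01702981  0.96288601] [-2.14683262  2.17239027 -0.15982453]
column_mid [(array([380., 201.]), 0.83), (array([428., 189.]), 0.7), (array([180., 202.]), 0.4)]
slim_a_mid [(array([348., 199.]), 0.56)]
rack [(array([341., 208.]), 0.61)]
seat [(array([185., 202.]), 0.75)]
seat_mouth [(array([181., 200.]), 0.84)]
sleeve_rim [(array([177., 194.]), 0.66)]
side [[471.05924605   0.         281.17293869]
 [  0.         471.05924605 215.18655106]
 [  0.           0.           1.        ]] [0.26550975 0.75049318 0.64361164] [-0.42287206  2.59002452 -1.39942269]
column_mid [(array([304., 170.]), 0.8), (array([303., 146.]), 0.71)]
slim_a_mid [(array([292., 183.]), 0.93)]
rack [(array([290., 218.]), 0.96)]
seat [(array([221., 318.]), 0.79)]
seat_mouth [(array([222., 302.]), 0.72)]
sleeve_rim [(array([223., 304.]), 0.83)]
```

View pics/top0.png

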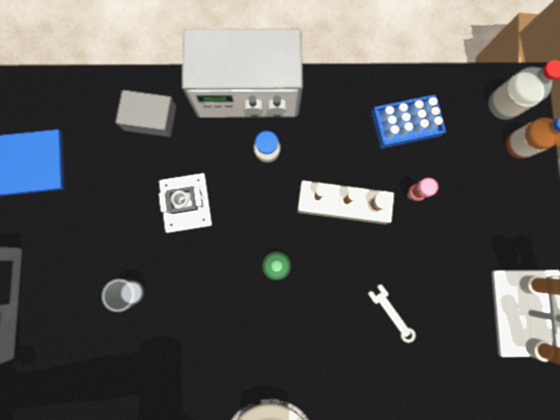

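View pics/side0.png

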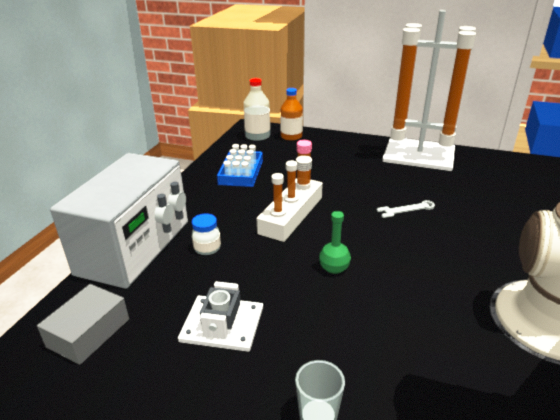

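Candidates for column_mid: top (380,201)/side (304,170), the white-capped thick one in the rack, and top (428,189)/side (303,146), the pink-capped one standing outside the rack. The white-capped one in the rack fits the description. I'll confirm it in one enlarged crop and measure.

```bash
cat >> h.py <<'E'
def ray(f,px):
    v=np.linalg.inv(f["K"])@[px[0],px[1],1.]
    return np.array(f["eye"]),R.from_rotvec(f["attitude"]).apply(v)
def atz(f,px,z):
    e,d=ray(f,px); return e+d*(z-e[2])/d[2]
def proj(f,p):
    c=R.from_rotvec(f["attitude"]).inv().apply(np.array(p)-f["eye"]); q=f["K"]@c; return q[:2]/q[2]
E
python3 - <<'E'
from h import *
F={n:grab_frame(n) for n in("top","side")}
t,s=F["top"]["image"],F["side"]["image"]
def crop(i,u,v,w,h,k): return cv2.resize(i[v:v+h,u:u+w],None,fx=k,fy=k,interpolation=cv2.INTER_CUBIC)
a=crop(t,290,165,155,75,5)[:, :775]; 
b=np.hstack([crop(t,150,165,70,75,4)[:,:280],crop(s,175,275,95,75,4)[:300,:380]])
b=np.pad(b[:224+76],((0,0),(0,775-b.shape[1]),(0,0)))[:225]
c=np.zeros_like(a)
im=np.vstack([a,b]);cv2.imwrite("pics/c1.png",im[:,:,::-1])
T,S=F["top"],F["side"]
print("col cap top", atz(T,[380,201],.115), atz(S,[304,165],.115))
print("rack net",atz(T,[341,208],.045)); print("rim",atz(T,[181,200],.069),atz(S,[220,298],.069))
# contours of white parts in top
g=cv2.inRange(cv2.cvtColor(t,cv2.COLOR_RGB2HSV),(0,0,130),(180,90,255))
for c in cv2.findContours(g,cv2.RETR_EXTERNAL,cv2.CHAIN_APPROX_NONE)[0]:
    r=cv2.minAreaRect(c); x,y=r[0]
    if cv2.contourArea(c)>800 and 150<y<240 and 140<x<410:
        z=.045 if x>290 else .012
        P=np.array([atz(T,p,z) for p in cv2.boxPoints(r)]);print(r);print(P.round(4),P.mean(0).round(4))
E
```

```text
col cap top [ 0.55669555 -0.25212422  0.115     ] [ 0.55429571 -0.24421999  0.115     ]
rack net [ 0.55165812 -0.17718239  0.045     ]
rim [0.57108623 0.1984413  0.069     ] [0.57394287 0.20528824 0.069     ]
((345.87493896484375, 201.66729736328125), (94.54316711425781, 32.00034713745117), 7.539444923400879)
[[ 0.5448 -0.0716  0.045 ]
 [ 0.6218 -0.0832  0.045 ]
 [ 0.5891 -0.3084  0.045 ]
 [ 0.5126 -0.2944  0.045 ]] [ 0.5671 -0.1894  0.045 ]
((183.8243408203125, 202.55406188964844), (53.547149658203125, 49.180198669433594), 81.02737426757812)
[[0.6315 0.2767 0.012 ]
 [0.6499 0.1566 0.012 ]
 [0.5172 0.1345 0.012 ]
 [0.4998 0.2525 0.012 ]] [0.5746 0.2051 0.012 ]
```

View pics/c1.png

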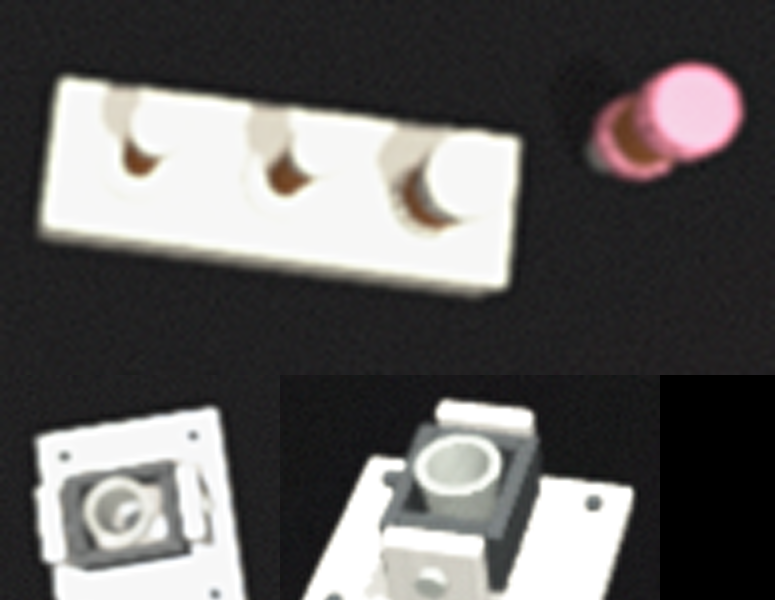

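Confirmed: the thick white-capped column is the right-hand one in the rack (top cap ≈(384,199)); the pink-capped one (428,189) stands outside the rack. The sleeve rim is at about (179,199) in the top view.

```bash
cat >> h.py <<'E'
def plan(target,yaw=None,n=None,step=.0405):
    """rows (tool axes) to target TCP; yaw = world angle of tool y (mod pi)"""
    o=get_obs(); M=R.from_rotvec(o["eef_rot"]); d=np.array(target)-o["ee_pos"]
    y=M.apply([0,1,0]); a=np.arctan2(y[1],y[0]); tw=0
    if yaw is not None: tw=-((yaw-a+np.pi/2)%np.pi-np.pi/2)
    n=n or int(max(1,np.ceil(np.linalg.norm(d)/step),np.ceil(abs(tw)/.124)))
    print("at",o["ee_pos"].round(4),"yaw",round(a,3),"q6",o["joint_pos"][5].round(2),"n",n)
    out=[]
    for i in range(n):
        s=M.inv().apply(d/n); out.append([*(s.round(4)),round(tw/n,4)])
        M=M*R.from_rotvec([0,0,tw/n])
    for k in range(0,n,5): print(str([dict(x=float(r[0]),y=float(r[1]),z=float(r[2]),twist=float(r[3])) for r in out[k:k+5]]).replace("'",'"'))
E
python3 - <<'E'
from h import *
F=grab_frame("top")
print(atz(F,(384,199),.123),atz(F,(179.2,198.8),.069),atz(F,(346.4,201.4),.045))
plan([.50,-.20,.26],-.145)
E
```

```text
[ 0.55980247 -0.25893631  0.123     ] [0.57395069 0.20266271 0.069     ] [ 0.56748033 -0.19068552  0.045     ]
at [0.149  0.607  0.2314] yaw -1.812 q6 -0.26 n 22
[{"x": 0.0242, "y": 0.0318, "z": -0.0013, "twist": 0.067}, {"x": 0.0263, "y": 0.0301, "z": -0.0013, "twist": 0.067}, {"x": 0.0283, "y": 0.0283, "z": -0.0013, "twist": 0.067}, {"x": 0.0301, "y": 0.0263, "z": -0.0013, "twist": 0.067}, {"x": 0.0318, "y": 0.0243, "z": -0.0013, "twist": 0.067}]
[{"x": 0.0334, "y": 0.0221, "z": -0.0013, "twist": 0.067}, {"x": 0.0348, "y": 0.0198, "z": -0.0013, "twist": 0.067}, {"x": 0.036, "y": 0.0174, "z": -0.0013, "twist": 0.067}, {"x": 0.0371, "y": 0.015, "z": -0.0013, "twist": 0.067}, {"x": 0.038, "y": 0.0124, "z": -0.0013, "twist": 0.067}]
[{"x": 0.0388, "y": 0.0099, "z": -0.0013, "twist": 0.067}, {"x": 0.0393, "y": 0.0072, "z": -0.0013, "twist": 0.067}, {"x": 0.0397, "y": 0.0046, "z": -0.0013, "twist": 0.067}, {"x": 0.04, "y": 0.0019, "z": -0.0013, "twist": 0.067}, {"x": 0.04, "y": -0.0008, "z": -0.0013, "twist": 0.067}]
[{"x": 0.0399, "y": -0.0034, "z": -0.0013, "twist": 0.067}, {"x": 0.0395, "y": -0.0061, "z": -0.0013, "twist": 0.067}, {"x": 0.039, "y": -0.0087, "z": -0.0013, "twist": 0.067}, {"x": 0.0384, "y": -0.0113, "z": -0.0013, "twist": 0.067}, {"x": 0.0375, "y": -0.0139, "z": -0.0013, "twist": 0.067}]
[{"x": 0.0365, "y": -0.0164, "z": -0.0013, "twist": 0.067}, {"x": 0.0353, "y": -0.0188, "z": -0.0013, "twist": 0.067}]
```

servo_tool([
  {"x": 0.024, "y": 0.032, "z": -0.001, "twist": 0.067},
  {"x": 0.026, "y": 0.03, "z": -0.001, "twist": 0.067},
  {"x": 0.028, "y": 0.028, "z": -0.001, "twist": 0.067},
  {"x": 0.03, "y": 0.026, "z": -0.001, "twist": 0.067},
  {"x": 0.032, "y": 0.024, "z": -0.001, "twist": 0.067},
])

```text
schema error: expected keys x, y, z, twist, hand
```

servo_tool([
  {"x": 0.033, "y": 0.022, "z": -0.001, "twist": 0.067},
  {"x": 0.035, "y": 0.02, "z": -0.001, "twist": 0.067},
  {"x": 0.036, "y": 0.017, "z": -0.001, "twist": 0.067},
  {"x": 0.037, "y": 0.015, "z": -0.001, "twist": 0.067},
  {"x": 0.038, "y": 0.012, "z": -0.001, "twist": 0.067},
])

```text
schema error: expected keys x, y, z, twist, hand
```

servo_tool([
  {"x": 0.039, "y": 0.01, "z": -0.001, "twist": 0.067},
  {"x": 0.039, "y": 0.007, "z": -0.001, "twist": 0.067},
  {"x": 0.04, "y": 0.005, "z": -0.001, "twist": 0.067},
  {"x": 0.04, "y": 0.002, "z": -0.001, "twist": 0.067},
  {"x": 0.04, "y": -0.001, "z": -0.001, "twist": 0.067},
])

```text
schema error: expected keys x, y, z, twist, hand
```

servo_tool([
  {"x": 0.04, "y": -0.003, "z": -0.001, "twist": 0.067},
  {"x": 0.04, "y": -0.006, "z": -0.001, "twist": 0.067},
  {"x": 0.039, "y": -0.009, "z": -0.001, "twist": 0.067},
  {"x": 0.038, "y": -0.011, "z": -0.001, "twist": 0.067},
  {"x": 0.037, "y": -0.014, "z": -0.001, "twist": 0.067},
])

```text
schema error: expected keys x, y, z, twist, hand
```

servo_tool([
  {"x": 0.036, "y": -0.016, "z": -0.001, "twist": 0.067},
  {"x": 0.035, "y": -0.019, "z": -0.001, "twist": 0.067},
  {"x": 0},
  {"x": 0},
])

```text
schema error: expected keys x, y, z, twist, hand
```

```bash
cat >> h.py <<'E'
def wrist(name=None):
    o=get_obs(); f=grab_frame("wrist")
    T=np.eye(4);T[:3,:3]=R.from_rotvec(o["eef_rot"]).as_matrix();T[:3,3]=o["ee_pos"]
    f["T"]=T@np.array(f["tool_from_camera"])
    if name: cv2.imwrite(f"pics/{name}.png",f["image"][:,:,::-1])
    return f
def watz(f,px,z):
    K=f["K"]; m=np.array([(px[0]-K[0,2])/K[0,0],(px[1]-K[1,2])/K[1,1]]); th=np.linalg.norm(m)
    d=f["T"][:3,:3]@np.array([*(m/max(th,1e-9)*np.sin(th)),np.cos(th)]); e=f["T"][:3,3]
    return e+d*(z-e[2])/d[2]
def wproj(f,p):
    c=np.linalg.inv(f["T"])@[*p,1]; th=np.arctan2(np.hypot(c[0],c[1]),c[2]); m=c[:2]/np.hypot(c[0],c[1])*th
    return m*[f["K"][0,0],f["K"][1,1]]+f["K"][:2,2]
E
python3 - <<'E'
from h import *
f=wrist("w1")
for q in("column_mid","slim_a_mid","rack"):
    for d in boxes_of("wrist",q)[:4]: print(q,d["position"],d["score"],watz(f,d["position"],.09).round(4))
print(get_obs()["clock"]); print(wproj(f,[.559,-.259,.123]))
plan([.559,-.259,.16],-.145)
E
```

```text
1.05
[658.04435339 -82.17471632]
at [0.149  0.607  0.2314] yaw -1.812 q6 -0.26 n 24
[{"x": 0.0252, "y": 0.031, "z": 0.003, "twist": 0.0615}, {"x": 0.0271, "y": 0.0294, "z": 0.003, "twist": 0.0615}, {"x": 0.0288, "y": 0.0276, "z": 0.003, "twist": 0.0615}, {"x": 0.0304, "y": 0.0258, "z": 0.003, "twist": 0.0615}, {"x": 0.032, "y": 0.0239, "z": 0.003, "twist": 0.0615}]
[{"x": 0.0334, "y": 0.0219, "z": 0.003, "twist": 0.0615}, {"x": 0.0347, "y": 0.0198, "z": 0.003, "twist": 0.0615}, {"x": 0.0358, "y": 0.0176, "z": 0.003, "twist": 0.0615}, {"x": 0.0368, "y": 0.0154, "z": 0.003, "twist": 0.0615}, {"x": 0.0377, "y": 0.0131, "z": 0.003, "twist": 0.0615}]
[{"x": 0.0384, "y": 0.0108, "z": 0.003, "twist": 0.0615}, {"x": 0.039, "y": 0.0084, "z": 0.003, "twist": 0.0615}, {"x": 0.0395, "y": 0.006, "z": 0.003, "twist": 0.0615}, {"x": 0.0398, "y": 0.0035, "z": 0.003, "twist": 0.0615}, {"x": 0.0399, "y": 0.0011, "z": 0.003, "twist": 0.0615}]
[{"x": 0.0399, "y": -0.0014, "z": 0.003, "twist": 0.0615}, {"x": 0.0397, "y": -0.0038, "z": 0.003, "twist": 0.0615}, {"x": 0.0394, "y": -0.0062, "z": 0.003, "twist": 0.0615}, {"x": 0.039, "y": -0.0087, "z": 0.003, "twist": 0.0615}, {"x": 0.0384, "y": -0.011, "z": 0.003, "twist": 0.0615}]
[{"x": 0.0376, "y": -0.0134, "z": 0.003, "twist": 0.0615}, {"x": 0.0367, "y": -0.0156, "z": 0.003, "twist": 0.0615}, {"x": 0.0357, "y": -0.0179, "z": 0.003, "twist": 0.0615}, {"x": 0.0345, "y": -0.02, "z": 0.003, "twist": 0.0615}]
```

View pics/w1.png

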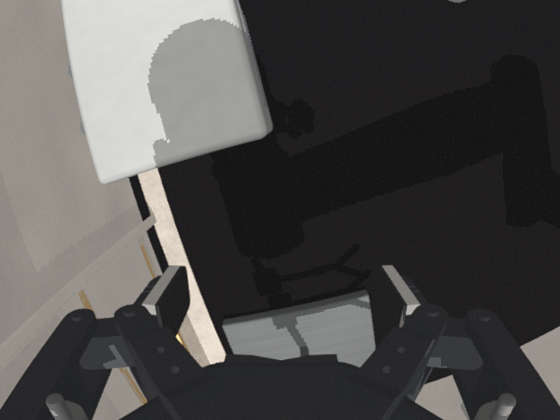

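The moves were refused (each row needs all five keys), so the arm is still at the start and the wrist picture shows only the start area (its cable box and shadow). Resending with full rows.

servo_tool([
  {"x": 0.024, "y": 0.032, "z": -0.001, "twist": 0.067, "hand": 0.085},
  {"x": 0.026, "y": 0.03, "z": -0.001, "twist": 0.067, "hand": 0.085},
  {"x": 0.028, "y": 0.028, "z": -0.001, "twist": 0.067, "hand": 0.085},
  {"x": 0.03, "y": 0.026, "z": -0.001, "twist": 0.067, "hand": 0.085},
  {"x": 0.032, "y": 0.024, "z": -0.001, "twist": 0.067, "hand": 0.085},
])

```text
clock: 1.47
ee_pos: [0.2286, 0.423, 0.2363]
eef_rot: [-3.011, 0.895, -0.0]
wrist_force: [0.8, 0.4, 0.3]
grip_width: 0.0853
```

servo_tool([
  {"x": 0.033, "y": 0.022, "z": -0.001, "twist": 0.067, "hand": 0.085},
  {"x": 0.035, "y": 0.02, "z": -0.001, "twist": 0.067, "hand": 0.085},
  {"x": 0.036, "y": 0.017, "z": -0.001, "twist": 0.067, "hand": 0.085},
  {"x": 0.037, "y": 0.015, "z": -0.001, "twist": 0.067, "hand": 0.085},
  {"x": 0.038, "y": 0.012, "z": -0.001, "twist": 0.067, "hand": 0.085},
])

```text
clock: 1.88
ee_pos: [0.3086, 0.2402, 0.2418]
eef_rot: [-2.819, 1.384, -0.0]
wrist_force: [1.0, 0.2, 0.4]
grip_width: 0.0854
```

```bash
python3 - <<'E'
from h import *
f=wrist("w2"); print(get_obs()["clock"])
for q in("seat","seat_mouth","sleeve_rim"):
    for d in boxes_of("wrist",q)[:3]: print(q,d["position"],d["score"],watz(f,d["position"],.069).round(4))
plan([.50,-.20,.25],-.145)
E
```

```text
1.9333
seat [131.4, 36.2] 0.56 [0.5326 0.2009 0.069 ]
seat_mouth [115.7, 28.7] 0.95 [0.5554 0.2033 0.069 ]
sleeve_rim [104.0, 20.5] 0.61 [0.5755 0.2028 0.069 ]
at [0.309  0.2413 0.2418] yaw -2.483 q6 -0.42 n 12
[{"x": 0.0388, "y": 0.0099, "z": -0.0007, "twist": 0.067}, {"x": 0.0394, "y": 0.0073, "z": -0.0007, "twist": 0.067}, {"x": 0.0398, "y": 0.0046, "z": -0.0007, "twist": 0.067}, {"x": 0.04, "y": 0.002, "z": -0.0007, "twist": 0.067}, {"x": 0.0401, "y": -0.0007, "z": -0.0007, "twist": 0.067}]
[{"x": 0.0399, "y": -0.0034, "z": -0.0007, "twist": 0.067}, {"x": 0.0396, "y": -0.0061, "z": -0.0007, "twist": 0.067}, {"x": 0.0391, "y": -0.0087, "z": -0.0007, "twist": 0.067}, {"x": 0.0384, "y": -0.0113, "z": -0.0007, "twist": 0.067}, {"x": 0.0376, "y": -0.0138, "z": -0.0007, "twist": 0.067}]
[{"x": 0.0366, "y": -0.0163, "z": -0.0007, "twist": 0.067}, {"x": 0.0354, "y": -0.0187, "z": -0.0007, "twist": 0.067}]
```

Tracking follows well; on to the rack.

servo_tool([
  {"x": 0.039, "y": 0.01, "z": -0.001, "twist": 0.067, "hand": 0.085},
  {"x": 0.039, "y": 0.007, "z": -0.001, "twist": 0.067, "hand": 0.085},
  {"x": 0.04, "y": 0.005, "z": -0.001, "twist": 0.067, "hand": 0.085},
  {"x": 0.04, "y": 0.002, "z": -0.001, "twist": 0.067, "hand": 0.085},
  {"x": 0.04, "y": -0.001, "z": -0.001, "twist": 0.067, "hand": 0.085},
])

```text
clock: 2.5
ee_pos: [0.3892, 0.058, 0.2467]
eef_rot: [-2.551, 1.831, -0.001]
wrist_force: [1.0, 1.1, -0.2]
grip_width: 0.085
```

servo_tool([
  {"x": 0.04, "y": -0.003, "z": -0.001, "twist": 0.067, "hand": 0.085},
  {"x": 0.04, "y": -0.006, "z": -0.001, "twist": 0.067, "hand": 0.085},
  {"x": 0.039, "y": -0.009, "z": -0.001, "twist": 0.067, "hand": 0.085},
  {"x": 0.038, "y": -0.011, "z": -0.001, "twist": 0.067, "hand": 0.085},
  {"x": 0.037, "y": -0.014, "z": -0.001, "twist": 0.067, "hand": 0.085},
])

```text
clock: 2.92
ee_pos: [0.4696, -0.1257, 0.2513]
eef_rot: [-2.209, 2.233, -0.0]
wrist_force: [1.7, 0.9, -0.3]
grip_width: 0.0849
```

servo_tool([
  {"x": 0.036, "y": -0.016, "z": -0.001, "twist": 0.067, "hand": 0.085},
  {"x": 0.035, "y": -0.019, "z": -0.001, "twist": 0.067, "hand": 0.085},
  {"x": 0, "y": 0, "z": 0, "twist": 0, "hand": 0.085},
])

```text
clock: 3.17
ee_pos: [0.5034, -0.2013, 0.252]
eef_rot: [2.049, -2.379, 0.002]
wrist_force: [0.6, 0.3, 0.5]
grip_width: 0.0849
```

```bash
python3 - <<'E'
from h import *
f=wrist("w3"); print(get_obs()["clock"])
for q in("column_mid","slim_a_mid","rack"):
    for d in boxes_of("wrist",q)[:4]: print(q,d["position"],d["score"],watz(f,d["position"],.064).round(4))
print(wproj(f,[.559,-.259,.123]))
plan([.559,-.259,.17],-.145)
E
```

```text
3.2167
column_mid [207.9, 144.1] 0.69 [ 0.569  -0.2609  0.064 ]
column_mid [166.5, 50.8] 0.63 [ 0.5973 -0.3682  0.064 ]
slim_a_mid [213.2, 221.5] 0.97 [ 0.5795 -0.1784  0.064 ]
rack [233.8, 190.4] 0.76 [ 0.5508 -0.2085  0.064 ]
[204.52306115 149.00292019]
at [ 0.5002 -0.1962  0.2528] yaw 3.0 q6 -0.07 n 3
[{"x": 0.0179, "y": -0.0224, "z": 0.0276, "twist": 0.0011}, {"x": 0.0179, "y": -0.0224, "z": 0.0276, "twist": 0.0011}, {"x": 0.0179, "y": -0.0224, "z": 0.0276, "twist": 0.0011}]
```

View pics/w3.png

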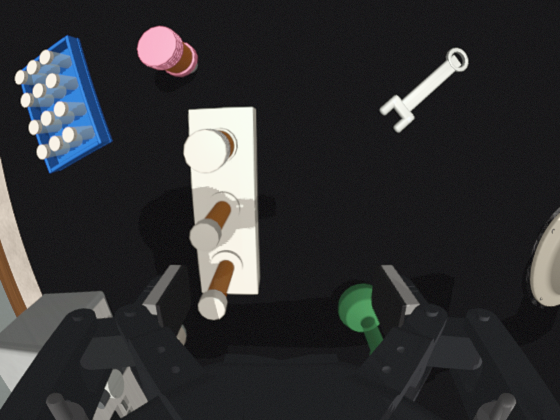

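```bash
python3 - <<'E'
from h import *
f=wrist()
print(watz(f,(207,149),.123))
for p,c in(((205,235),(.567,-.19)),((212,303),(.577,-.121))):
    print([ (z,(np.array(watz(f,p,z)[:2])-c).round(3)) for z in(.12,.13,.14,.15,.16,.17)])
E
```

```text
[ 0.5541994  -0.25291203  0.123     ]
[(0.12, array([0.005, 0.014])), (0.13, array([0.002, 0.01 ])), (0.14, array([-0.001,  0.007])), (0.15, array([-0.004,  0.004])), (0.16, array([-0.007,  0.001])), (0.17, array([-0.01 , -0.003]))]
[(0.12, array([0.005, 0.017])), (0.13, array([0.001, 0.011])), (0.14, array([-0.002,  0.005])), (0.15, array([-0.005, -0.001])), (0.16, array([-0.009, -0.007])), (0.17, array([-0.012, -0.013]))]
```

servo_tool([
  {"x": 0.018, "y": -0.022, "z": 0.02, "twist": 0, "hand": 0.085},
  {"x": 0.018, "y": -0.022, "z": 0.02, "twist": 0, "hand": 0.085},
  {"x": 0.018, "y": -0.022, "z": 0.02, "twist": 0, "hand": 0.085},
  {"x": 0, "y": 0, "z": 0, "twist": 0, "hand": 0.085},
])

```text
clock: 3.75
ee_pos: [0.5581, -0.2603, 0.1877]
eef_rot: [2.054, -2.372, -0.01]
wrist_force: [-0.1, 1.0, 0.2]
grip_width: 0.085
```

```bash
python3 - <<'E'
from h import *
f=wrist("w4"); print(get_obs()["clock"])
for q in("column_mid","slim_a_mid"):
    for d in boxes_of("wrist",q)[:3]: print(q,d["position"],d["score"],watz(f,d["position"],.09).round(4))
print(wproj(f,[.559,-.259,.123]))
i=f["image"].copy()
u,v=wproj(f,[.559,-.259,.123]); u,v=int(u),int(v)
c=i[max(0,v-110):v+90,max(0,u-120):u+120]; print(max(0,v-110),max(0,u-120))
cv2.imwrite("pics/w4c.png",cv2.resize(c,None,fx=3,fy=3)[:,:,::-1])
plan([.559,-.259,.095],-.145)
E
```

```text
3.8
column_mid [211.8, 90.8] 0.81 [ 0.593  -0.3609  0.09  ]
column_mid [276.4, 221.2] 0.59 [ 0.5606 -0.2552  0.09  ]
slim_a_mid [276.6, 298.9] 0.57 [ 0.5707 -0.1863  0.09  ]
[277.72547385 230.30431424]
120 157
at [ 0.5576 -0.2592  0.1936] yaw 3.0 q6 0.03 n 3
[{"x": -0.0001, "y": -0.0005, "z": 0.0329, "twist": 0.001}, {"x": -0.0001, "y": -0.0005, "z": 0.0329, "twist": 0.001}, {"x": -0.0001, "y": -0.0005, "z": 0.0329, "twist": 0.001}]
```

View pics/w4c.png

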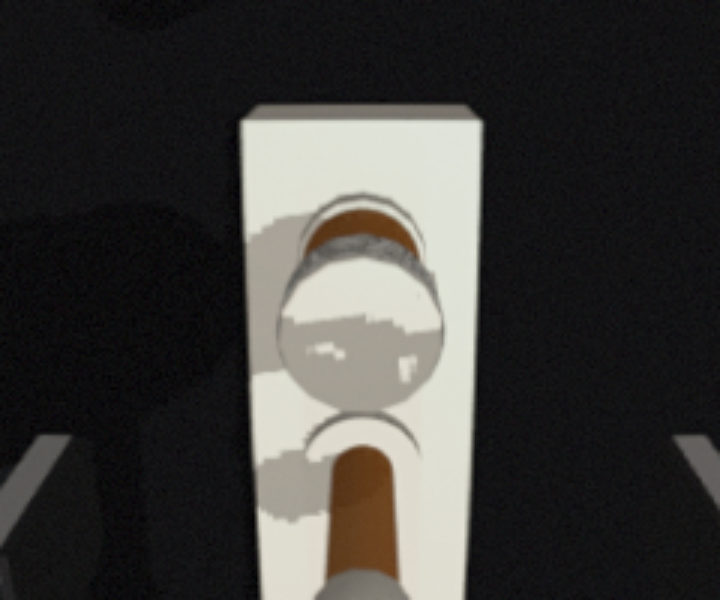

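Centre of the cap at (277,231), predicted (278,230): aligned. Descend and grip.

servo_tool([
  {"x": 0, "y": 0, "z": 0.033, "twist": 0, "hand": 0.085},
  {"x": 0, "y": 0, "z": 0.033, "twist": 0, "hand": 0.085},
  {"x": 0, "y": 0, "z": 0.028, "twist": 0, "hand": 0.085},
  {"x": 0, "y": 0, "z": 0, "twist": 0, "hand": 0.06},
  {"x": 0, "y": 0, "z": 0, "twist": 0, "hand": 0.03},
], grip_force=70)

```text
clock: 4.32
ee_pos: [0.5573, -0.2595, 0.1004]
eef_rot: [2.058, -2.373, 0.0]
wrist_force: [0.1, 0.4, -0.0]
grip_width: 0.0634
```

servo_tool([
  {"x": 0, "y": 0, "z": 0, "twist": 0, "hand": 0.02},
  {"x": 0, "y": 0, "z": 0, "twist": 0, "hand": 0.02},
  {"x": 0, "y": 0, "z": 0, "twist": 0, "hand": 0.02},
  {"x": 0, "y": 0, "z": 0, "twist": 0, "hand": 0.02},
  {"x": 0, "y": 0, "z": 0, "twist": 0, "hand": 0.02},
])

```text
clock: 4.73
ee_pos: [0.5599, -0.261, 0.103]
eef_rot: [-2.055, 2.372, -0.01]
wrist_force: [0.1, 1.6, 6.3]
grip_width: 0.0358
```

```bash
python3 - <<'E'
from h import *
o=get_obs();print(o["ee_pos"],o["wrist_force"],o["grip_width"],o["clock"])
M=R.from_rotvec(o["eef_rot"]);print(M.as_matrix().round(3))
E
```

```text
[ 0.55990277 -0.26099409  0.10301296] [0.07006028 1.57770871 6.33285379] 0.03579444720485602 4.7333
[[-0.142 -0.99   0.007]
 [-0.99   0.142 -0.002]
 [ 0.001 -0.007 -1.   ]]
```

servo_tool([
  {"x": 0, "y": 0, "z": -0.006, "twist": 0, "hand": 0.02},
  {"x": 0, "y": 0, "z": -0.02, "twist": 0, "hand": 0.02},
  {"x": 0, "y": 0, "z": -0.03, "twist": 0, "hand": 0.02},
  {"x": 0, "y": 0, "z": -0.03, "twist": 0, "hand": 0.02},
  {"x": 0, "y": 0, "z": -0.03, "twist": 0, "hand": 0.02},
])

```text
clock: 5.15
ee_pos: [0.5565, -0.2602, 0.2163]
eef_rot: [2.055, -2.375, -0.003]
wrist_force: [0.5, 0.1, -3.5]
grip_width: 0.0355
```

servo_tool([
  {"x": 0, "y": 0, "z": -0.01, "twist": 0, "hand": 0.02},
  {"x": 0, "y": 0, "z": 0, "twist": 0, "hand": 0.02},
])

```text
clock: 5.32
ee_pos: [0.5586, -0.2608, 0.2287]
eef_rot: [-2.053, 2.372, -0.008]
wrist_force: [-0.1, 0.9, -1.9]
grip_width: 0.0359
```

```bash
python3 - <<'E'
from h import *
f=wrist(); S=grab_frame("side"); o=get_obs();print(o["ee_pos"],o["wrist_force"],o["grip_width"],o["clock"])
u,v=proj(S,o["ee_pos"]).astype(int);print(u,v)
a=cv2.resize(S["image"][max(0,v-70):v+80,u-65:u+65],None,fx=3,fy=3)
b=cv2.resize(f["image"][100:300,180:380],(400,400))
h=max(a.shape[0],400); a=np.pad(a,((0,h-a.shape[0]),(0,0),(0,0)));b=np.pad(b,((0,h-400),(0,0),(0,0)))
cv2.imwrite("pics/g.png",np.hstack([a,b])[:,:,::-1])
plan([.574,.203,.26],.15)
E
```

```text
[ 0.55635672 -0.25985033  0.22367348] [ 0.01869826 -0.06408575 -3.78673491] 0.03587399127166139 5.4167
305 120
at [ 0.5564 -0.2599  0.2237] yaw 2.997 q6 0.03 n 12
[{"x": -0.0384, "y": 0.0041, "z": -0.003, "twist": -0.0246}, {"x": -0.0385, "y": 0.0032, "z": -0.003, "twist": -0.0246}, {"x": -0.0385, "y": 0.0022, "z": -0.003, "twist": -0.0246}, {"x": -0.0386, "y": 0.0013, "z": -0.003, "twist": -0.0246}, {"x": -0.0386, "y": 0.0003, "z": -0.003, "twist": -0.0246}]
[{"x": -0.0386, "y": -0.0006, "z": -0.003, "twist": -0.0246}, {"x": -0.0386, "y": -0.0016, "z": -0.003, "twist": -0.0246}, {"x": -0.0385, "y": -0.0025, "z": -0.003, "twist": -0.0246}, {"x": -0.0384, "y": -0.0035, "z": -0.003, "twist": -0.0246}, {"x": -0.0384, "y": -0.0044, "z": -0.003, "twist": -0.0246}]
[{"x": -0.0382, "y": -0.0053, "z": -0.003, "twist": -0.0246}, {"x": -0.0381, "y": -0.0063, "z": -0.003, "twist": -0.0246}]
```

View pics/g.png

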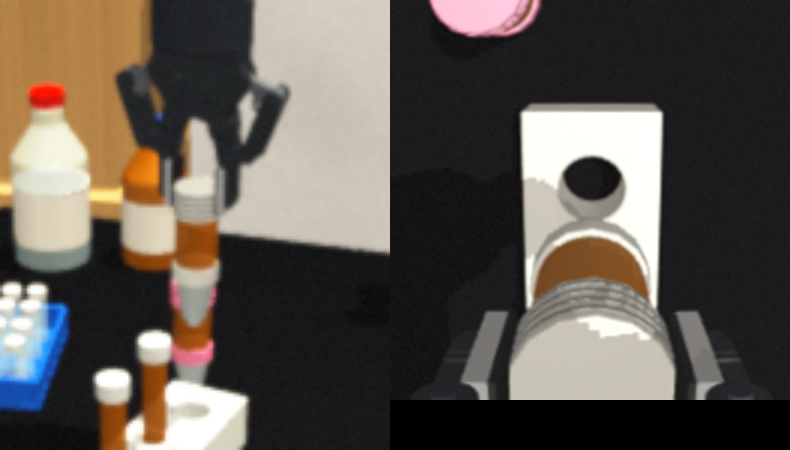

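Held straight at the ribbed cap. Rise first (the slims are tall), then traverse just past the seat so the wrist camera sees the rim.

servo_tool([
  {"x": 0, "y": 0, "z": -0.035, "twist": 0, "hand": 0.02},
  {"x": -0.01, "y": 0, "z": -0.02, "twist": 0, "hand": 0.02},
  {"x": -0.04, "y": 0.004, "z": 0, "twist": -0.025, "hand": 0.02},
  {"x": -0.04, "y": 0.003, "z": 0, "twist": -0.025, "hand": 0.02},
  {"x": -0.04, "y": 0.002, "z": 0, "twist": -0.025, "hand": 0.02},
])

```text
clock: 5.83
ee_pos: [0.5628, -0.1291, 0.2771]
eef_rot: [2.14, -2.295, -0.007]
wrist_force: [1.1, 1.0, -2.2]
grip_width: 0.0353
```

servo_tool([
  {"x": -0.04, "y": 0.001, "z": 0, "twist": -0.025, "hand": 0.02},
  {"x": -0.04, "y": 0, "z": 0, "twist": -0.025, "hand": 0.02},
  {"x": -0.04, "y": -0.001, "z": 0, "twist": -0.025, "hand": 0.02},
  {"x": -0.04, "y": -0.002, "z": 0, "twist": -0.025, "hand": 0.02},
  {"x": -0.04, "y": -0.003, "z": 0, "twist": -0.025, "hand": 0.02},
])

```text
clock: 6.25
ee_pos: [0.5714, 0.0714, 0.277]
eef_rot: [2.28, -2.154, -0.005]
wrist_force: [0.9, -0.2, -2.6]
grip_width: 0.0359
```

servo_tool([
  {"x": -0.04, "y": -0.004, "z": 0, "twist": -0.025, "hand": 0.02},
  {"x": -0.04, "y": -0.005, "z": 0, "twist": -0.025, "hand": 0.02},
  {"x": -0.04, "y": -0.006, "z": 0, "twist": -0.025, "hand": 0.02},
  {"x": -0.04, "y": -0.006, "z": 0, "twist": -0.02, "hand": 0.02},
  {"x": -0.04, "y": -0.006, "z": 0, "twist": 0, "hand": 0.02},
])

```text
clock: 6.67
ee_pos: [0.5775, 0.2729, 0.2765]
eef_rot: [2.378, -2.043, -0.003]
wrist_force: [1.3, -0.8, -1.7]
grip_width: 0.0357
```

servo_tool([
  {"x": -0.02, "y": -0.003, "z": 0, "twist": 0, "hand": 0.02},
  {"x": 0, "y": 0, "z": 0, "twist": 0, "hand": 0.02},
  {"x": 0, "y": 0, "z": 0, "twist": 0, "hand": 0.02},
])

```text
clock: 6.92
ee_pos: [0.5777, 0.2923, 0.2767]
eef_rot: [2.38, -2.041, -0.003]
wrist_force: [0.2, 0.0, -2.9]
grip_width: 0.0359
```

```bash
python3 - <<'E'
from h import *
P=[]
for k in range(3): f=wrist("s1"); o=get_obs();P.append(o["ee_pos"]);print(o["ee_pos"],o["wrist_force"],o["clock"])
for q in("seat","seat_mouth","sleeve_rim"):
    for d in boxes_of("wrist",q)[:3]: print(q,d["position"],d["score"],watz(f,d["position"],.069).round(4))
u,v=wproj(f,[.574,.203,.069]);print(u,v)
u0,v0=max(0,int(u)-100),max(0,int(v)-75)
c=f["image"][v0:v0+150,u0:u0+200];print(u0,v0)
cv2.imwrite("pics/s1c.png",cv2.resize(c,None,fx=4,fy=4,interpolation=cv2.INTER_CUBIC)[:,:,::-1])
E
```

```text
[0.57797584 0.29118793 0.27753274] [-0.25228294 -0.38807049 -2.94141817] 6.9667
[0.57831818 0.29055905 0.27831973] [-0.52424292 -0.40109283 -3.01150499] 7.0167
[0.57860198 0.29023656 0.27906888] [ 0.13051401 -0.43920688 -1.86033308] 7.0667
seat [290.9, 109.4] 0.62 [0.5787 0.2057 0.069 ]
seat_mouth [291.5, 111.4] 0.87 [0.5777 0.2077 0.069 ]
sleeve_rim [293.7, 101.0] 0.69 [0.5771 0.1962 0.069 ]
295.59801250556563 107.66387327762723
195 32
```

View pics/s1c.png

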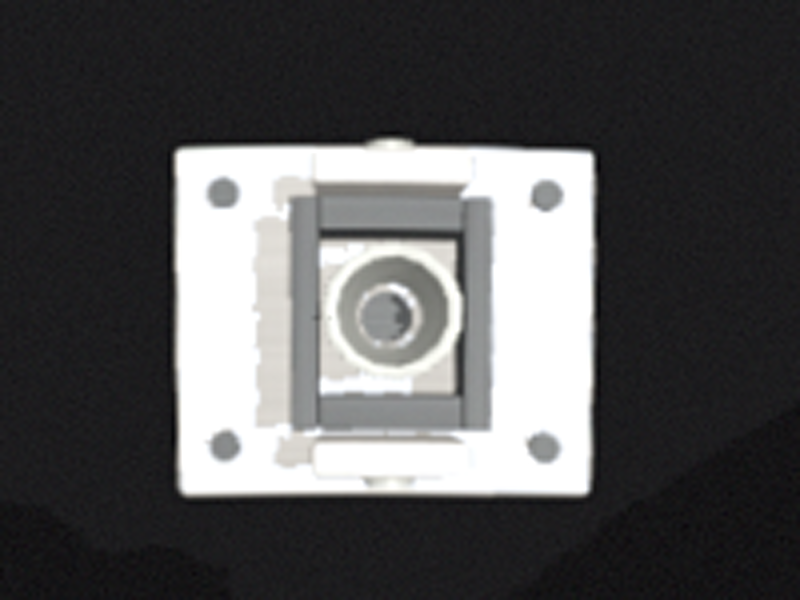

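Rim centre at crop (395,308) → image (293.8,109.0); plate centre ≈(291.5,112.5); seat edges are parallel to the image, so the jaws are aligned with the seat's x.

```bash
python3 - <<'E'
from h import *
f=wrist(); o=get_obs(); T=np.eye(4);M=R.from_rotvec(o["eef_rot"]);
r=watz(f,(293.75,109),.069); p=watz(f,(291.5,112.5),.012)
print(o["ee_pos"],r,p); print("tool rel rim",M.inv().apply(r-o["ee_pos"]),"plate",M.inv().apply(p-o["ee_pos"]))
c=[watz(f,(195+a/4,32+b/4),.012) for a,b in((176,148),(594,150),(592,495),(182,495))]
print(np.round(c,4)); print(M.as_matrix().round(3)[:, 1])
S=grab_frame("side");T=grab_frame("top")
# bore centre from fixed cameras
print(atz(T,(179.2,198.8),.069),atz(S,(175+178/4,275+(465-375)/4),.069))
E
```

```text
[0.57901829 0.2904538  0.28053603] [0.57686901 0.2048989  0.069     ] [0.57698977 0.20713493 0.012     ]
tool rel rim [0.08431423 0.01489202 0.21152091] plate [0.08213001 0.01444716 0.26852131]
[[0.6499 0.161  0.012 ]
 [0.5209 0.141  0.012 ]
 [0.5035 0.2506 0.012 ]
 [0.6326 0.2705 0.012 ]]
[-0.989 -0.149 -0.   ]
[0.57395069 0.20266271 0.069     ] [0.57532809 0.20440379 0.069     ]
```

servo_tool([
  {"x": 0.028, "y": 0.005, "z": 0, "twist": 0, "hand": 0.02},
  {"x": 0.028, "y": 0.005, "z": 0, "twist": 0, "hand": 0.02},
  {"x": 0.028, "y": 0.005, "z": 0.02, "twist": 0, "hand": 0.02},
  {"x": 0, "y": 0, "z": 0.035, "twist": 0, "hand": 0.02},
  {"x": 0, "y": 0, "z": 0.035, "twist": 0, "hand": 0.02},
])

```text
clock: 7.78
ee_pos: [0.5776, 0.2049, 0.1918]
eef_rot: [-2.376, 2.047, -0.003]
wrist_force: [0.3, 1.3, -2.6]
grip_width: 0.0358
```

servo_tool([
  {"x": 0, "y": 0, "z": 0.006, "twist": 0, "hand": 0.02},
  {"x": 0, "y": 0, "z": 0, "twist": 0, "hand": 0.02},
  {"x": 0, "y": 0, "z": 0, "twist": 0, "hand": 0.02},
])

```text
clock: 8.03
ee_pos: [0.5779, 0.2067, 0.1859]
eef_rot: [-2.382, 2.045, -0.003]
wrist_force: [0.7, 0.3, -2.3]
grip_width: 0.0357
```

```bash
python3 - <<'E'
from h import *
ims=[]
o=get_obs();print(o["ee_pos"],o["wrist_force"],o["clock"])
for n in("side","top"):
    S=grab_frame(n); u,v=proj(S,[.5755,.204,.085]).astype(int);print(n,u,v)
    ims.append(cv2.resize(S["image"][v-50:v+50,u-50:u+50],(400,400),interpolation=cv2.INTER_CUBIC))
    
cv2.imwrite("pics/a1.png",np.hstack(ims)[:,:,::-1])
E
```

```text
[0.57790619 0.20670838 0.18590728] [ 0.65163814  0.28617119 -2.33118236] 8.0333
side 218 290
top 176 196
```

View pics/a1.png

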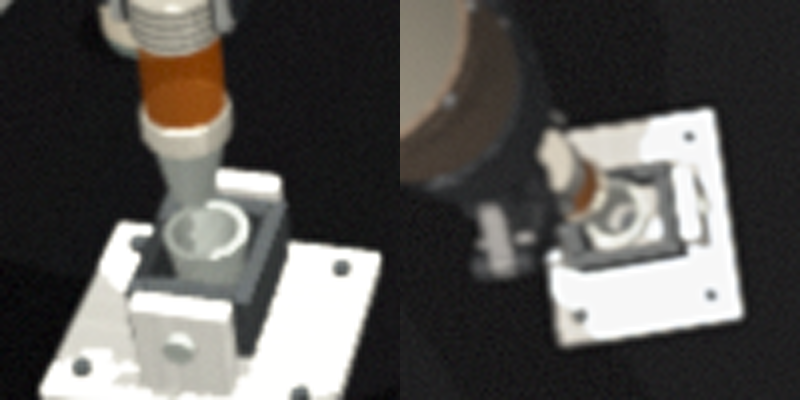

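```bash
python3 - <<'E'
from h import *
S=grab_frame("side");T=grab_frame("top");o=get_obs();print(o["ee_pos"])
g=lambda f,b,p,z: atz(f,(b[0]-50+p[0]/4,b[1]-50+p[1]/4),z).round(4)
print("lowercap ctr",g(S,(218,290),(187,122),.137),"tube/cap edge",g(S,(218,290),(182,50),.183)) 
print("rim side",g(S,(218,290),(207,235),.069),"rim top(edge seen)",g(T,(176,196),(618-400,212),.069))
for p in((.5755,.204),(.579,.207),(.572,.201)):
    print(p,[((proj(S,[*p,z])-(218-50,290-50))*4).round(0) for z in(.069,.09,.137,.183)])
E
```

```text
[0.57779126 0.20721212 0.18669323]
lowercap ctr [0.5742 0.2121 0.137 ] tube/cap edge [0.5676 0.221  0.183 ]
rim side [0.5735 0.2072 0.069 ] rim top(edge seen) [0.5734 0.1996 0.069 ]
(0.5755, 0.204) [array([206., 229.]), array([202., 194.]), array([193., 110.]), array([183.,  22.])]
(0.579, 0.207) [array([196., 232.]), array([192., 196.]), array([182., 112.]), array([172.,  25.])]
(0.572, 0.201) [array([216., 227.]), array([212., 191.]), array([203., 107.]), array([194.,  20.])]
```

Small centring correction, then descend most of the way.

servo_tool([
  {"x": 0.0013, "y": 0.0017, "z": 0, "twist": 0, "hand": 0.02},
  {"x": 0, "y": 0, "z": 0.01, "twist": 0, "hand": 0.02},
  {"x": 0, "y": 0, "z": 0.01, "twist": 0, "hand": 0.02},
  {"x": 0, "y": 0, "z": 0.008, "twist": 0, "hand": 0.02},
  {"x": 0, "y": 0, "z": 0.004, "twist": 0, "hand": 0.02},
], grip_force=90)

```text
clock: 8.65
ee_pos: [0.5742, 0.2042, 0.15]
eef_rot: [2.38, -2.046, -0.002]
wrist_force: [-0.3, 0.5, -2.1]
grip_width: 0.0352
```

servo_tool([
  {"x": 0, "y": 0, "z": 0.003, "twist": 0, "hand": 0.02},
  {"x": 0, "y": 0, "z": 0.003, "twist": 0, "hand": 0.02},
  {"x": 0, "y": 0, "z": 0.003, "twist": 0, "hand": 0.02},
  {"x": 0, "y": 0, "z": 0, "twist": 0, "hand": 0.02},
])

```text
clock: 8.98
ee_pos: [0.5754, 0.2046, 0.1429]
eef_rot: [2.382, -2.047, 0.0]
wrist_force: [0.5, -1.3, -3.5]
grip_width: 0.0351
```

servo_tool([
  {"x": 0, "y": 0, "z": 0.0015, "twist": 0, "hand": 0.02},
  {"x": 0, "y": 0, "z": 0.0015, "twist": 0, "hand": 0.02},
  {"x": 0, "y": 0, "z": 0.0015, "twist": 0, "hand": 0.02},
  {"x": 0, "y": 0, "z": 0.0015, "twist": 0, "hand": 0.02},
  {"x": 0, "y": 0, "z": 0, "twist": 0, "hand": 0.02},
])

```text
clock: 9.4
ee_pos: [0.5756, 0.2046, 0.1375]
eef_rot: [-2.382, 2.047, -0.001]
wrist_force: [2.0, -1.5, -2.5]
grip_width: 0.0353
```

servo_tool([
  {"x": 0, "y": 0, "z": 0.001, "twist": 0, "hand": 0.02},
  {"x": 0, "y": 0, "z": 0.001, "twist": 0, "hand": 0.02},
  {"x": 0, "y": 0, "z": 0.001, "twist": 0, "hand": 0.02},
  {"x": 0, "y": 0, "z": 0, "twist": 0, "hand": 0.02},
])

```text
clock: 9.73
ee_pos: [0.5756, 0.2046, 0.1346]
eef_rot: [-2.382, 2.047, -0.001]
wrist_force: [2.4, -3.4, 0.2]
grip_width: 0.0351
```

Side load of (2,−3) N: yield 1 mm with it while going down.

servo_tool([
  {"x": 0.0005, "y": -0.0003, "z": 0.0005, "twist": 0, "hand": 0.02},
  {"x": 0.0005, "y": -0.0003, "z": 0.0005, "twist": 0, "hand": 0.02},
  {"x": 0, "y": 0, "z": 0.0005, "twist": 0, "hand": 0.02},
  {"x": 0, "y": 0, "z": 0, "twist": 0, "hand": 0.02},
])

```text
clock: 10.07
ee_pos: [0.5761, 0.2039, 0.1328]
eef_rot: [-2.382, 2.047, -0.0]
wrist_force: [2.5, -2.1, -0.3]
grip_width: 0.0356
```

servo_tool([
  {"x": 0, "y": 0, "z": 0.0005, "twist": 0, "hand": 0.02},
  {"x": 0, "y": 0, "z": 0.0005, "twist": 0, "hand": 0.02},
  {"x": 0, "y": 0, "z": 0.0005, "twist": 0, "hand": 0.02},
  {"x": 0, "y": 0, "z": 0, "twist": 0, "hand": 0.02},
])

```text
clock: 10.4
ee_pos: [0.5762, 0.2039, 0.1316]
eef_rot: [-2.382, 2.047, -0.001]
wrist_force: [1.7, -2.8, 0.4]
grip_width: 0.0351
```

servo_tool([
  {"x": 0.0006, "y": -0.0006, "z": 0, "twist": 0, "hand": 0.02},
  {"x": 0.0006, "y": -0.0006, "z": 0.0005, "twist": 0, "hand": 0.02},
  {"x": 0, "y": 0, "z": 0.0005, "twist": 0, "hand": 0.02},
  {"x": 0, "y": 0, "z": 0, "twist": 0, "hand": 0.02},
])

```text
clock: 10.73
ee_pos: [0.5769, 0.2029, 0.1302]
eef_rot: [2.382, -2.047, -0.001]
wrist_force: [0.1, -1.5, 1.4]
grip_width: 0.035
```

servo_tool([
  {"x": 0, "y": 0, "z": 0.0005, "twist": 0, "hand": 0.02},
  {"x": 0, "y": 0, "z": 0.0005, "twist": 0, "hand": 0.02},
  {"x": 0, "y": 0, "z": 0.0005, "twist": 0, "hand": 0.02},
  {"x": 0, "y": 0, "z": 0, "twist": 0, "hand": 0.02},
])

```text
clock: 11.07
ee_pos: [0.5769, 0.2028, 0.1286]
eef_rot: [2.382, -2.047, -0.001]
wrist_force: [-0.6, -2.5, 2.3]
grip_width: 0.035
```

servo_tool([
  {"x": 0.0006, "y": 0, "z": 0.0005, "twist": 0, "hand": 0.02},
  {"x": 0.0005, "y": 0, "z": 0.0005, "twist": 0, "hand": 0.02},
  {"x": 0, "y": 0, "z": 0.0005, "twist": 0, "hand": 0.02},
  {"x": 0, "y": 0, "z": 0.0005, "twist": 0, "hand": 0.02},
])

```text
clock: 11.4
ee_pos: [0.5771, 0.202, 0.1267]
eef_rot: [2.382, -2.047, -0.001]
wrist_force: [-1.7, -0.4, 2.6]
grip_width: 0.0352
```

servo_tool([
  {"x": 0, "y": 0, "z": 0.0005, "twist": 0, "hand": 0.02},
  {"x": 0, "y": 0, "z": 0.0005, "twist": 0, "hand": 0.02},
  {"x": 0, "y": 0, "z": 0.0005, "twist": 0, "hand": 0.02},
])

```text
clock: 11.65
ee_pos: [0.5772, 0.2018, 0.1252]
eef_rot: [2.382, -2.047, -0.001]
wrist_force: [-2.3, -0.2, 2.9]
grip_width: 0.0352
```

servo_tool([
  {"x": 0, "y": 0, "z": 0.0005, "twist": 0, "hand": 0.02},
  {"x": 0, "y": 0, "z": 0.0005, "twist": 0, "hand": 0.02},
  {"x": 0, "y": 0, "z": 0.0005, "twist": 0, "hand": 0.02},
])

```text
clock: 11.9
ee_pos: [0.5772, 0.2018, 0.1237]
eef_rot: [2.382, -2.047, -0.001]
wrist_force: [-1.9, 0.5, 2.0]
grip_width: 0.0355
```

servo_tool([
  {"x": 0, "y": 0.0006, "z": 0.0005, "twist": 0, "hand": 0.02},
  {"x": 0, "y": 0, "z": 0.0005, "twist": 0, "hand": 0.02},
  {"x": 0, "y": 0, "z": 0.0005, "twist": 0, "hand": 0.02},
])

```text
clock: 12.15
ee_pos: [0.5771, 0.2018, 0.1224]
eef_rot: [-2.382, 2.047, -0.0]
wrist_force: [-2.0, 0.4, 2.2]
grip_width: 0.0349
```

servo_tool([
  {"x": 0, "y": 0, "z": 0.0005, "twist": 0, "hand": 0.02},
  {"x": 0, "y": 0, "z": 0.0005, "twist": 0, "hand": 0.02},
  {"x": 0, "y": 0, "z": 0.0005, "twist": 0, "hand": 0.02},
])

```text
clock: 12.4
ee_pos: [0.5772, 0.2018, 0.122]
eef_rot: [-2.383, 2.047, -0.001]
wrist_force: [-4.0, -0.9, 9.0]
grip_width: 0.0349
```

servo_tool([
  {"x": 0, "y": 0, "z": 0.0005, "twist": 0, "hand": 0.02},
  {"x": 0, "y": 0, "z": 0.0005, "twist": 0, "hand": 0.02},
  {"x": 0, "y": 0, "z": 0.0005, "twist": 0, "hand": 0.02},
])

```text
clock: 12.65
ee_pos: [0.5774, 0.2017, 0.1219]
eef_rot: [-2.383, 2.046, -0.002]
wrist_force: [-5.6, -1.7, 15.0]
grip_width: 0.0352
```

Hard stop felt (force climbs with no more motion, z≈0.122). Ease the side load a little and hold.

servo_tool([
  {"x": 0, "y": 0.0005, "z": 0.0003, "twist": 0, "hand": 0.02},
  {"x": 0, "y": 0.0005, "z": 0, "twist": 0, "hand": 0.02},
])

```text
clock: 12.82
ee_pos: [0.5771, 0.2019, 0.1219]
eef_rot: [-2.382, 2.044, -0.004]
wrist_force: [-3.2, -1.1, 11.7]
grip_width: 0.0352
```

servo_tool([
  {"x": 0, "y": 0, "z": 0, "twist": 0, "hand": 0.02},
  {"x": 0, "y": 0, "z": 0, "twist": 0, "hand": 0.02},
  {"x": 0, "y": 0, "z": 0, "twist": 0, "hand": 0.02},
  {"x": 0, "y": 0, "z": 0, "twist": 0, "hand": 0.02},
])

```text
clock: 13.15
ee_pos: [0.5771, 0.2019, 0.1219]
eef_rot: [-2.381, 2.044, -0.004]
wrist_force: [-4.6, -0.1, 12.4]
grip_width: 0.0353
```

servo_tool([
  {"x": 0, "y": 0, "z": 0.0005, "twist": 0, "hand": 0.02},
  {"x": 0, "y": 0, "z": 0.0005, "twist": 0, "hand": 0.02},
])

```text
clock: 13.32
ee_pos: [0.5772, 0.2018, 0.1219]
eef_rot: [-2.382, 2.044, -0.004]
wrist_force: [-5.7, -0.3, 18.7]
grip_width: 0.0353
```

servo_tool([
  {"x": 0, "y": 0, "z": 0, "twist": 0, "hand": 0.02},
  {"x": 0, "y": 0, "z": 0, "twist": 0, "hand": 0.02},
])

```text
clock: 13.48
ee_pos: [0.5771, 0.2019, 0.1219]
eef_rot: [-2.382, 2.044, -0.004]
wrist_force: [-4.7, -0.6, 15.9]
grip_width: 0.0352
```

servo_tool([
  {"x": 0, "y": 0, "z": 0, "twist": 0, "hand": 0.02},
  {"x": 0, "y": 0, "z": 0, "twist": 0, "hand": 0.02},
  {"x": 0, "y": 0, "z": 0, "twist": 0, "hand": 0.02},
  {"x": 0, "y": 0, "z": 0, "twist": 0, "hand": 0.02},
])

```text
clock: 13.82
ee_pos: [0.5771, 0.2018, 0.1219]
eef_rot: [-2.382, 2.044, -0.004]
wrist_force: [-5.1, -0.9, 15.1]
grip_width: 0.0352
```

servo_tool([
  {"x": 0, "y": 0, "z": 0, "twist": 0, "hand": 0.02},
  {"x": 0, "y": 0, "z": 0, "twist": 0, "hand": 0.02},
  {"x": 0, "y": 0, "z": 0, "twist": 0, "hand": 0.02},
  {"x": 0, "y": 0, "z": 0, "twist": 0, "hand": 0.02},
])

```text
clock: 14.15
ee_pos: [0.5771, 0.2018, 0.1219]
eef_rot: [-2.382, 2.044, -0.004]
wrist_force: [-5.8, -0.5, 16.6]
grip_width: 0.0351
```

servo_tool([
  {"x": 0, "y": 0, "z": 0, "twist": 0, "hand": 0.02},
  {"x": 0, "y": 0, "z": 0, "twist": 0, "hand": 0.02},
  {"x": 0, "y": 0, "z": 0, "twist": 0, "hand": 0.02},
  {"x": 0, "y": 0, "z": 0, "twist": 0, "hand": 0.02},
])

```text
clock: 14.48
ee_pos: [0.5771, 0.2018, 0.1219]
eef_rot: [-2.382, 2.044, -0.004]
wrist_force: [-5.1, -0.5, 15.8]
grip_width: 0.035
```

Held >1 s at 15–18 N. Unload partly, then open a little.

servo_tool([
  {"x": 0, "y": 0, "z": -0.0012, "twist": 0, "hand": 0.02},
  {"x": 0, "y": 0, "z": -0.0012, "twist": 0, "hand": 0.02},
  {"x": 0, "y": 0, "z": 0, "twist": 0, "hand": 0.02},
], grip_force=40)

```text
clock: 14.73
ee_pos: [0.577, 0.2018, 0.122]
eef_rot: [-2.381, 2.045, -0.003]
wrist_force: [-2.1, -0.6, 7.6]
grip_width: 0.035
```

servo_tool([
  {"x": 0, "y": 0, "z": 0, "twist": 0, "hand": 0.044},
  {"x": 0, "y": 0, "z": 0, "twist": 0, "hand": 0.048},
  {"x": 0, "y": 0, "z": 0, "twist": 0, "hand": 0.05},
  {"x": 0, "y": 0, "z": 0, "twist": 0, "hand": 0.05},
])

```text
clock: 15.07
ee_pos: [0.5759, 0.2015, 0.1197]
eef_rot: [2.382, -2.047, -0.0]
wrist_force: [-0.3, 0.2, -0.5]
grip_width: 0.0498
```

```bash
python3 - <<'E'
from h import *
o=get_obs();print(o["ee_pos"],o["wrist_force"],o["grip_width"],o["clock"])
S=grab_frame("side");W=wrist()
u,v=proj(S,[.5755,.204,.1]).astype(int);print(u,v)
a=cv2.resize(S["image"][v-65:v+60,u-50:u+50],(400,500),interpolation=cv2.INTER_CUBIC)
b=cv2.resize(W["image"][130:330,200:360],(400,500),interpolation=cv2.INTER_CUBIC)
cv2.imwrite("pics/b1.png",np.hstack([a,b])[:,:,::-1])
E
```

```text
[0.57585384 0.20146165 0.11973773] [-0.29325545  0.19146677 -0.48847069] 0.04983987717407955 15.0667
218 284
```

View pics/b1.png

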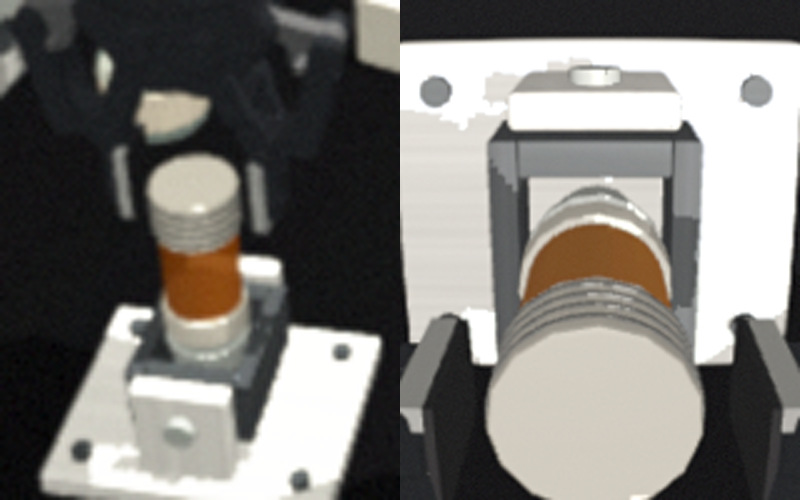

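Seated and upright in the sleeve, fingers clear on both sides at the cap. Tip away (tool −y).

servo_tool([
  {"x": 0, "y": -0.004, "z": 0, "twist": 0, "hand": 0.05},
  {"x": 0, "y": -0.004, "z": 0, "twist": 0, "hand": 0.05},
  {"x": 0, "y": -0.003, "z": 0, "twist": 0, "hand": 0.05},
  {"x": 0, "y": -0.003, "z": 0, "twist": 0, "hand": 0.05},
])

```text
clock: 15.5
ee_pos: [0.5899, 0.2036, 0.1203]
eef_rot: [2.382, -2.047, -0.0]
wrist_force: [-1.2, -0.1, 0.1]
grip_width: 0.0501
```

servo_tool([
  {"x": 0, "y": -0.003, "z": 0, "twist": 0, "hand": 0.05},
  {"x": 0, "y": -0.003, "z": 0, "twist": 0, "hand": 0.05},
  {"x": 0, "y": 0, "z": 0, "twist": 0, "hand": 0.05},
])

```text
clock: 15.75
ee_pos: [0.5959, 0.2045, 0.1204]
eef_rot: [2.382, -2.047, -0.0]
wrist_force: [-2.4, 0.1, 1.9]
grip_width: 0.05
```

```bash
cat >> h.py <<'E'
def amber():
    """image-fitted lean: centroid of cap-ish amber tube in side camera, vs upright"""
    S=grab_frame("side"); h=cv2.cvtColor(S["image"],cv2.COLOR_RGB2HSV)[215:340,150:290]
    m=cv2.inRange(h,(3,120,60),(20,255,255)); n,l,s,c=cv2.connectedComponentsWithStats(m)
    k=1+np.argmax(s[1:,4]); ys,xs=np.where(l==k)
    p=np.polyfit(ys,xs,1); ctr=(xs.mean()+150,ys.mean()+215)
    print("amber",np.round(ctr,1),"slope",p[0].round(3),s[k,4],"xy at z=.1",atz(S,ctr,.1).round(4))
E
python3 - <<'E'
from h import *
o=get_obs();print(o["ee_pos"],o["wrist_force"],o["grip_width"],o["clock"]); amber()
S=grab_frame("side");u,v=218,284
cv2.imwrite("pics/t1.png",cv2.resize(S["image"][v-65:v+60,u-50:u+50],(400,500),interpolation=cv2.INTER_CUBIC)[:,:,::-1])
E
```

```text
[0.59594201 0.20449489 0.12038524] [-2.42802973  0.13063725  1.90229838] 0.049953123164111345 15.75
amber [214.2 287.9] slope -0.05 338 xy at z=.1 [0.5774 0.2151 0.1   ]
```

View pics/t1.png

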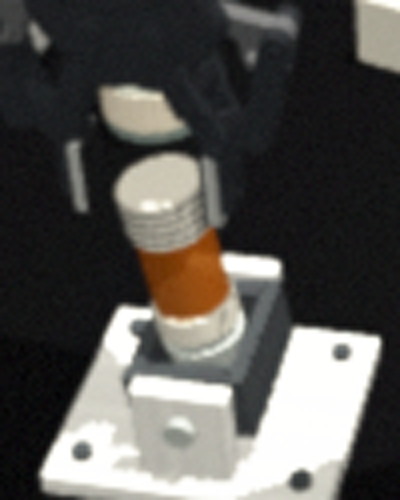

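Clearly tipped away (cap ≈33 crop px left of upright, 2.4 N ≈ 0.18 rad). Now back through upright and towards the robot.

servo_tool([
  {"x": 0, "y": 0.004, "z": 0, "twist": 0, "hand": 0.05},
  {"x": 0, "y": 0.004, "z": 0, "twist": 0, "hand": 0.05},
  {"x": 0, "y": 0.004, "z": 0, "twist": 0, "hand": 0.05},
  {"x": 0, "y": 0.004, "z": 0, "twist": 0, "hand": 0.05},
  {"x": 0, "y": 0.004, "z": 0, "twist": 0, "hand": 0.05},
])

```text
clock: 16.27
ee_pos: [0.5756, 0.2016, 0.1206]
eef_rot: [-2.382, 2.047, -0.001]
wrist_force: [0.6, -0.1, -0.2]
grip_width: 0.0498
```

servo_tool([
  {"x": 0, "y": 0.004, "z": 0, "twist": 0, "hand": 0.05},
  {"x": 0, "y": 0.004, "z": 0, "twist": 0, "hand": 0.05},
  {"x": 0, "y": 0.003, "z": 0, "twist": 0, "hand": 0.05},
  {"x": 0, "y": 0.003, "z": 0, "twist": 0, "hand": 0.05},
  {"x": 0, "y": 0, "z": 0, "twist": 0, "hand": 0.05},
])

```text
clock: 16.68
ee_pos: [0.5623, 0.1997, 0.1211]
eef_rot: [-2.382, 2.046, -0.001]
wrist_force: [1.6, 0.9, 1.1]
grip_width: 0.0498
```

servo_tool([
  {"x": 0, "y": 0.003, "z": 0, "twist": 0, "hand": 0.05},
  {"x": 0, "y": 0.002, "z": 0, "twist": 0, "hand": 0.05},
  {"x": 0, "y": 0, "z": 0, "twist": 0, "hand": 0.05},
])

```text
clock: 16.93
ee_pos: [0.5575, 0.1989, 0.121]
eef_rot: [-2.382, 2.046, -0.001]
wrist_force: [2.4, -0.1, 2.0]
grip_width: 0.05
```

```bash
python3 - <<'E'
from h import *
o=get_obs();print(o["ee_pos"],o["wrist_force"],o["grip_width"],o["clock"]); amber()
E
```

```text
[0.55753335 0.19892834 0.12101823] [ 2.43448992 -0.09179895  2.02593045] 0.05000042148875536 16.9333
amber [222.  290.3] slope 0.029 297 xy at z=.1 [0.5622 0.2164 0.1   ]
```

Tipped back symmetrically (2.4 N the other way, tube moved 8 px). Return to the middle, open, and go up.

servo_tool([
  {"x": 0, "y": -0.004, "z": 0, "twist": 0, "hand": 0.05},
  {"x": 0, "y": -0.004, "z": 0, "twist": 0, "hand": 0.05},
  {"x": 0, "y": -0.004, "z": 0, "twist": 0, "hand": 0.05},
  {"x": 0, "y": -0.004, "z": 0, "twist": 0, "hand": 0.05},
  {"x": 0, "y": -0.003, "z": 0, "twist": 0, "hand": 0.05},
])

```text
clock: 17.4
ee_pos: [0.5755, 0.2011, 0.1194]
eef_rot: [2.38, -2.047, -0.002]
wrist_force: [-0.7, -0.6, -0.6]
grip_width: 0.0497
```

servo_tool([
  {"x": 0, "y": 0, "z": 0, "twist": 0, "hand": 0.07},
  {"x": 0, "y": 0, "z": 0, "twist": 0, "hand": 0.08},
  {"x": 0, "y": 0, "z": 0, "twist": 0, "hand": 0.08},
  {"x": 0, "y": 0, "z": -0.015, "twist": 0, "hand": 0.08},
  {"x": 0, "y": 0, "z": -0.03, "twist": 0, "hand": 0.08},
])

```text
clock: 17.82
ee_pos: [0.5731, 0.2002, 0.1617]
eef_rot: [2.375, -2.043, -0.006]
wrist_force: [1.1, 0.1, -0.0]
grip_width: 0.08
```

servo_tool([
  {"x": 0, "y": 0, "z": -0.04, "twist": 0, "hand": 0.08},
  {"x": 0, "y": 0, "z": -0.04, "twist": 0, "hand": 0.08},
  {"x": 0, "y": 0, "z": 0, "twist": 0, "hand": 0.08},
  {"x": 0, "y": 0, "z": 0, "twist": 0, "hand": 0.08},
  {"x": 0, "y": 0, "z": 0, "twist": 0, "hand": 0.08},
])

```text
clock: 18.23
ee_pos: [0.5752, 0.2014, 0.2452]
eef_rot: [2.382, -2.048, -0.001]
wrist_force: [-0.5, -0.0, -0.6]
grip_width: 0.0801
```

```bash
python3 - <<'E'
from h import *
o=get_obs();print(o["ee_pos"],o["wrist_force"],o["grip_width"],o["clock"]); amber()
S=grab_frame("side")
cv2.imwrite("pics/e1.png",cv2.resize(S["image"][130:350,170:350],(648,600*220//220),interpolation=cv2.INTER_CUBIC)[:,:,::-1])
E
```

```text
[0.57518146 0.20142779 0.24515649] [-0.49461666 -0.04074285 -0.64910175] 0.08005900328826257 18.2333
amber [217.9 288.9] slope -0.077 314 xy at z=.1 [0.5703 0.2154 0.1   ]
```

View pics/e1.png

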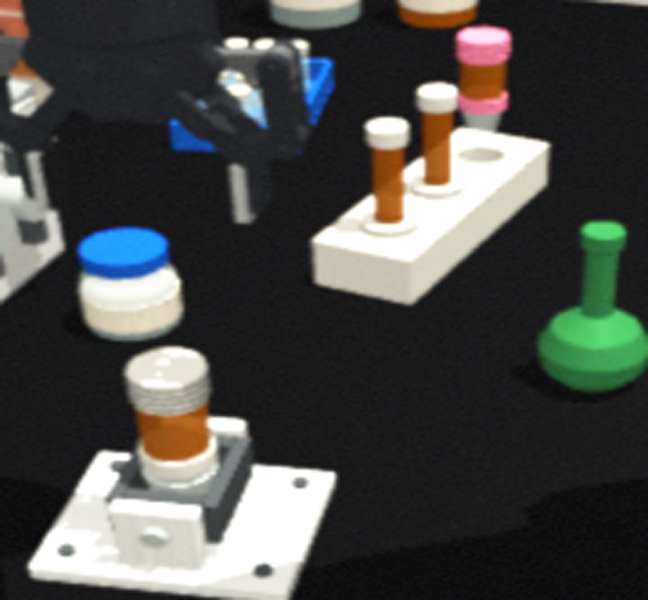

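```bash
python3 -c "
from h import *
print(job_done())"
```

```text
the job is handed in; nothing more can be done
None
```

The job is done and handed in at about 18 s of the allowed 70 s. The thick white-capped column stands upright by itself in the sleeve, and both slim columns are still in the rack.

- **Seating:** The sleeve started to slide with the foot at about 5 N. The nose came hard on the stop at TCP z ≈ 0.122 m, where the force climbed with no further motion. By my estimate that puts column_mid about 26 mm above the block's top face, inside the 19–29 mm range.
- **Hold:** I held it there for just over 1 s with wrist readings of 15.1–18.7 N. The sensor also carries about 2.5 N of column weight, so the real push was roughly 17.5–21 N, mostly about 18.5. It may have touched 21 N for an instant but stayed under 25 N. The hold also carried a side load of about 5 N, which I could not fully take out.
- **Before the hold:** The push first reached 15 N, dropped to about 12 N while I eased the side load, and was then raised again for the hold.
- **Rocking:** With the jaws loose around the cap, I tipped the column away and then towards the robot. It took 2.4 N each way, about 0.18 rad by the spring rate. Away was confirmed in a picture. Towards was confirmed by force and by the tube's shift in the side camera.
- **Last check:** After letting go and moving up, the side camera shows the tube midway between its two tipped positions. The robot was touching nothing.

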